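Stack the kit totes on the carry board

ROBOT

A 6-joint arm with a two-finger parallel gripper is mounted at the origin on the work surface. World frame = base frame: x ahead of the robot, y to its left, z up, the work surface at z = 0. Lengths are in m, angles in degrees, forces in N, time in s.
With the tool pointing down it reaches from about 0.25 to 0.725 m from the base axis. Payload 9.7 kg.
Tool frame: the origin (TCP) lies on the mounting face of the last link; the fingertips stand 173 mm ahead of it and the grasp point (between the pads) lies 155 mm ahead of it; z points along the fingers, y is the line along which they close (so a half turn about z gives the same grasp; the last joint's range is limited). The gripper opens to 85 mm and grips with 20 to 120 N. Pads are 22 mm wide; open, the fingers measure 114 mm over their backs; the gripper's body (76 mm by 85 mm) begins 54 mm behind the grasp point. The pads swing forward as they close: fully open they stand 13 mm farther back than shut.
Start: joints at [-75.401, 4.979, 10.078, 95.1, 0, 90], TCP at [0.139, -0.532, 0.405] pointing down, gripper open.
Joint ranges: [-179.16, 179.16], [-48.56, 103.87], [-65.8, 70.77], [-126.05, 130.52], [-82.76, 87.17], [-180, 180]. Speed limits (degrees/s): [127.2, 127.2, 147.25, 180, 180, 180].

INTERFACE

Orientations are given as [roll, pitch, yaw] about the fixed x, y, z axes, in that order (R = Rz(yaw) Ry(pitch) Rx(roll)).
In Python, from workcell import bot, camera, camera_model, outline_of, pinpoint gives the robot as it stands.
- The arm moves only by the tool move_arm, never from a script. Its arguments are lists of equal length, an entry for each row: "jaw": the closure, from 0 (fully open) to 1 (shut); "delta_pos": the shift along the world's x, y, z in m, a list of three; "yaw": the turn about the world's z in rad. In form: {"jaw": [jaw, ...], "delta_pos": [[dx, dy, dz], ...], "yaw": [yaw, ...]}. A call has 1 to 10 rows; each row shifts and turns the commanded pose from where the row before left it; what a row does not reach is not made up. A row lasts 1/12 s, in which the tool goes at most 41.7 mm and 7.16 degrees, less where a joint would pass 70% of its speed; a pose out of reach is approached as far as the arm can. A call with a gripper value outside its range is refused whole. The fingers move at their own pace and stop on an object; "force" is the grip in N (left out, the last holds). Time passes only in rows, so rows that do not move let the fingers close. It gives the time, the measured TCP pose, the force, the opening and the grip force at its end, in the units of the state.
- bot.get_obs(): the state, without advancing time (a new reading comes with each control period).
- camera(name): name is "scene" or "top" or "wrist"; returns the picture (400x640x3 uint8, red, green, blue); there is no depth.
- camera_model(name): a dict with "fx", "fy", "cx", "cy" (pixels), "R" (3x3) and "t" (3): a world point X has camera coordinates R X + t. Camera axes: x right, y down, z forward; pixel columns grow to the right and rows downward; lengths in m; the calibration is good to about 2 mm. The wrist camera is an equidistant fisheye: a pixel r from the principal point sees the ray r / f radians off the axis. A picture is of the moment at which its call begins: read the wrist's pose just before it. camera_model takes no time and is no camera call; for the wrist camera it gives the pose at the moment of the call.
- bot.job_done(): hands the job in; it is judged then, once.
Trained networks look in the newest picture that a camera, given by its name, has taken for a name from the list of things; names that differ only in an ending like _2 or _b are one class to them, and where a whole thing is asked for, a point or a joint stands for the part that bears it (a point fixed in the world has none). Each returns a list of dicts, best first, with "confidence" (0 to 1); they miss things now and then, are a little off and sometimes report something else, mostly with a low value. They report only what shows in the picture. A call takes as long as a camera call.
- outline_of(camera, thing): "mask" (400x640 bool, what is visible of it) and "xy" ([column, row] in pixels, amid what is visible of it).
- pinpoint(camera, thing): "xy" ([column, row] in pixels: a listed point, or the origin of a listed thing).
The state is a dict: "time": time; "q": joint angles; "qd": joint speeds; "joint_efforts": joint torques, N m; "ee_pos": TCP position; "tcp_rot": TCP orientation; "wrist_force": force on the tool from outside, world axes, zero at the start; "torque": the same for the moment, N m; "opening": finger opening in m; "grasp_force": force on a finger pad.
Only numpy, scipy, OpenCV 4.12 (cv2) and the standard library are available. Lean on these libraries where they do the work, as an engineer would, in place of code of your own. Each camera call takes 0.05 s, during which the arm holds its last target. There are 200 camera calls.

TASK

Make up the kit for the assembly bench on the plywood carry board, in one stack: the blue tote of blocks at the bottom in the board's bay, the red tote of curved arms on it, the yellow tote of dowels on that, and last the white lid on top. The totes are full, so turn each one end for end from the one beneath so that it stands on the lugs inside the rim instead of nesting down onto the parts. Keep the totes level, set everything down without dropping it, and leave the empty grey tote, glue bottle, tape measure, sanding block and screwdriver where they are.

Things in the scene. Friction and masses are not known exactly. Their poses are not given: they have to be found in the camera images.
- blocks_tote: Blue stack-nest tote full of pale blocks, loose, 0.2-0.4 kg. All totes are alike: 136 (x) x 64 (y) x 52 mm high over the rim, a vertical band 64 wide outside at height 38-52 (grip it across y); inside it 130 x 58; underside 122 x 50. Origin: centre of underside, z up; +x to the one end with a white sloping card holder, 13 mm out beyond the rim.
- arms_tote: Red tote, same form and axes, full of dark S-curved arms, 0.17-0.35 kg. In every tote two ribs stand inside each long wall at x = +44 and -27 mm; their flat tops are the lugs, 14 mm long, 6 mm below the rim (height 46), reaching in to y = +-19. Outside, each rib is a groove open at the underside. The parts inside are packed to height 30 and do not shift.
- dowels_tote: Yellow tote, same form and axes, full of dowels lying lengthwise, 0.15-0.31 kg. Any tote set on another turned end for end (180 deg about z) stands on its four lugs inside the rim, origins 46 mm apart in height, about 4 mm of play each way; set the same way round, the grooves pass the lugs and it sinks onto the parts.
- lid: White lid, loose, 70 g, plug down on the bench: flange 138 (x) x 66 (y) x 3 mm, under it a plug 122 x 50 x 4 mm that drops inside a rim (4 mm of play); central green bar grip 60 (x) x 14 (y), 7 to 37 mm above the origin. Origin: centre of plug's underside, z up. Seated, its origin is 48 mm above the tote's; fits either way round.
- carry_board: Plywood carry board 176 (x) x 96 (y) x 12 mm, dark hardwood cleats 8 mm high (tops 20 mm above the bench) round a central bay of 132 (x) x 60 (y) mm that takes a tote's underside with 5 mm of play, either way round; a tote in it has its origin 12 mm above the board's. Does not move. Origin: centre of underside, x along its length, z up.
- empty_tote: Grey tote, same form and axes, empty, loose, standing among the others. Not part of the job: leave it. Origin: centre of underside.
- glue_bottle: Yellow glue bottle with paper label and green cap, upright, 60 mm across, 190 mm tall, loose. Leave it. Origin: centre of its base.
- tape_measure: Orange tape measure with black discs, 62 (x) x 36 (y) x 56 mm high, standing on the bench, loose. Leave it. Origin: centre of underside.
- sanding_block: Cork sanding block with red-brown paper beneath, 82 (x) x 44 (y) x 26 mm high, loose on the bench. Leave it. Origin: centre of underside.
- screwdriver: Screwdriver lying on the bench along its x, handle to -x, 170 mm long, under 35 mm high, loose. Leave it. Origin: on its length, underneath.

How it is judged (in metres and radians):
On the way, in this order (a step that is already met when the one before it is completed fails the run):
1. the blue tote of blocks stands in the bay of the carry board, let go (z of blocks_tote in the frame of carry_board between 0.009 and 0.015 m and horizontal distance between blocks_tote and carry_board below 0.009 m and angle between the x axis of blocks_tote and the x axis of carry_board, either way round below 0.12 rad and angle between blocks_tote's own z axis and vertical below 0.06 rad and contact force between the fingers and blocks_tote below 0.1 N and linear speed of blocks_tote below 0.02 m/s and angular speed of blocks_tote below 0.15 rad/s), for 0.2 s.
2. the red tote of arms is stacked, turned end for end, on the lugs of the blue one, let go (z of blocks_tote in the frame of carry_board between 0.009 and 0.015 m and horizontal distance between blocks_tote and carry_board below 0.009 m and angle between the x axis of blocks_tote and the x axis of carry_board, either way round below 0.12 rad and angle between each of blocks_tote, arms_tote's own z axis and vertical below 0.06 rad and z of arms_tote in the frame of blocks_tote between 0.043 and 0.049 m and horizontal distance between arms_tote and blocks_tote below 0.009 m and angle between the x axis of arms_tote and the x axis of blocks_tote, either way round below 0.12 rad and contact force between the fingers and arms_tote below 0.1 N and linear speed of arms_tote below 0.02 m/s and angular speed of arms_tote below 0.15 rad/s), for 0.2 s.
3. the yellow tote of dowels is stacked, turned end for end, on the lugs of the red one, let go (z of blocks_tote in the frame of carry_board between 0.009 and 0.015 m and horizontal distance between blocks_tote and carry_board below 0.009 m and angle between the x axis of blocks_tote and the x axis of carry_board, either way round below 0.12 rad and angle between each of blocks_tote, arms_tote, dowels_tote's own z axis and vertical below 0.06 rad and z of arms_tote in the frame of blocks_tote between 0.043 and 0.049 m and horizontal distance between arms_tote and blocks_tote below 0.009 m and angle between the x axis of arms_tote and the x axis of blocks_tote, either way round below 0.12 rad and z of dowels_tote in the frame of arms_tote between 0.043 and 0.049 m and horizontal distance between dowels_tote and arms_tote below 0.009 m and angle between the x axis of dowels_tote and the x axis of arms_tote, either way round below 0.12 rad and contact force between the fingers and dowels_tote below 0.1 N and linear speed of dowels_tote below 0.02 m/s and angular speed of dowels_tote below 0.15 rad/s), for 0.2 s.
At the end, for the whole second after the job is handed in: Blue tote in the board's bay (12 +-3 mm up), red on blue and yellow on red on the lugs (46 +-3 mm up, turned end for end), lid on yellow (48 +-3 mm up); each within 9 mm and 0.12 rad of what it stands on, level to 0.06 rad, released, at rest (z of blocks_tote in the frame of carry_board between 0.009 and 0.015 m and horizontal distance between blocks_tote and carry_board below 0.009 m and angle between the x axis of blocks_tote and the x axis of carry_board, either way round below 0.12 rad and angle between each of blocks_tote, arms_tote, dowels_tote, lid's own z axis and vertical below 0.06 rad and linear speed of each of blocks_tote, arms_tote, dowels_tote, lid below 0.02 m/s and angular speed of each of blocks_tote, arms_tote, dowels_tote, lid below 0.15 rad/s and z of arms_tote in the frame of blocks_tote between 0.043 and 0.049 m and horizontal distance between arms_tote and blocks_tote below 0.009 m and angle between the x axis of arms_tote and the x axis of blocks_tote, either way round below 0.12 rad and z of dowels_tote in the frame of arms_tote between 0.043 and 0.049 m and horizontal distance between dowels_tote and arms_tote below 0.009 m and angle between the x axis of dowels_tote and the x axis of arms_tote, either way round below 0.12 rad and z of lid in the frame of dowels_tote between 0.045 and 0.051 m and horizontal distance between lid and dowels_tote below 0.009 m and angle between the x axis of lid and the x axis of dowels_tote, either way round below 0.12 rad); the robot touches nothing.
It fails at once if a bystander (empty grey tote, glue bottle, tape measure, sanding block, screwdriver) is moved more than 30 mm or the bottle is knocked over (distance of any of empty_tote, glue_bottle, tape_measure, sanding_block, screwdriver from where it was at the start of the episode above 0.03 m or angle between glue_bottle's own z axis and vertical above 0.5 rad).
It fails at once if a full tote is tipped more than about 30 degrees, so that parts would spill (angle between any of blocks_tote, arms_tote, dowels_tote's own z axis and vertical above 0.52 rad).
It fails at once if a tote or the lid is dropped (falls free from some 20 mm or more) ((linear speed of blocks_tote above 0.6 m/s and contact force between anything else and blocks_tote below 0.02 N) or (linear speed of arms_tote above 0.6 m/s and contact force between anything else and arms_tote below 0.02 N) or (linear speed of dowels_tote above 0.6 m/s and contact force between anything else and dowels_tote below 0.02 N) or (linear speed of lid above 0.6 m/s and contact force between anything else and lid below 0.02 N)).
It also fails if it takes over 115 s, if anything falls off the work surface, if the arm or the gripper's body presses on something with over 40 N, if the wrist force passes 120 N, or if a joint passes its speed limit or range.

## Working session

There is one attempt and no reset: what is moved stays moved. The work goes in short steps, Python scripts to look and compute and a tool call to move; the robot and the scene stay as the last step left them, time stands still between calls to the robot, and variables do not carry over. Pictures are saved under pics/ and viewed, at most 14 in all, crops included, and the job is handed in when it is done.

Besides the shell and the picture viewer there is one more tool, called after "Emit:" as name(argument=value, ...) on one line, values as JSON. move_arm: Moves the arm, as the interface text tells. Its arguments: {"type":"object","properties":{"jaw":{"type":"array"},"delta_pos":{"type":"array"},"yaw":{"type":"array"},"force":{"type":"number"}},"required":["jaw","delta_pos","yaw"]}

```bash
mkdir -p pics; ls
cat > h.py <<'E'
import numpy as np, cv2
from workcell import bot, camera, camera_model, outline_of, pinpoint
def ray(m,xy):
    a=np.array([(xy[0]-m['cx'])/m['fx'],(xy[1]-m['cy'])/m['fy'],1.0])
    R=np.array(m['R']);t=np.array(m['t'])
    return -R.T@t, R.T@a
def at_z(m,xy,z):
    c,d=ray(m,xy); return c+d*(z-c[2])/d[2]
def save(n,im): cv2.imwrite('pics/'+n,cv2.cvtColor(im,cv2.COLOR_RGB2BGR))
E
python3 - <<'E'
from h import *
for n in('top','scene'):
    im=camera(n); save(n+'1.png',im)
    m=camera_model(n); print(n,m['fx'],np.round(-np.array(m['R']).T@np.array(m['t']),3))
    for th in ['blocks_tote','arms_tote','dowels_tote','lid','carry_board','empty_tote','glue_bottle','tape_measure','sanding_block','screwdriver']:
        p=pinpoint(n,th)
        print(th,[(np.round(k['xy'],1).tolist(),round(k['confidence'],2),np.round(at_z(m,k['xy'],0)[:2],3).tolist()) for k in p[:2]])
o=bot.get_obs(); print(o)
E
```

```text
pics
top 514.4743127802367 [ 0.424 -0.038  1.309]
blocks_tote [([295.8, 148.1], 0.8, [0.664, 0.013])]
arms_tote [([160.8, 257.1], 0.81, [0.383, 0.35])]
dowels_tote [([306.7, 238.6], 0.93, [0.433, -0.018])]
lid [([420.1, 259.8], 0.65, [0.382, -0.306])]
carry_board [([396.1, 178.7], 0.77, [0.588, -0.245]), ([158.9, 252.0], 0.17, [0.395, 0.355])]
empty_tote [([196.6, 174.0], 0.94, [0.595, 0.266])]
glue_bottle [([475.3, 148.9], 0.92, [0.668, -0.451])]
tape_measure [([367.2, 241.2], 0.76, [0.427, -0.171])]
sanding_block []
screwdriver [([255.7, 151.7], 0.7, [0.654, 0.116])]
scene 396.8641286435495 [1.056 0.331 0.753]
blocks_tote [([314.0, 259.0], 0.66, [0.653, 0.018])]
arms_tote [([500.0, 256.4], 0.9, [0.386, 0.351])]
dowels_tote [([355.3, 198.2], 0.76, [0.438, -0.013])]
lid [([285.8, 141.6], 0.77, [0.374, -0.305])]
carry_board [([254.1, 192.3], 0.58, [0.584, -0.235])]
empty_tote [([424.6, 294.3], 0.66, [0.58, 0.259]), ([310.1, 261.8], 0.54, [0.664, 0.016])]
glue_bottle [([172.1, 175.0], 0.93, [0.673, -0.455])]
tape_measure [([311.2, 173.9], 0.6, [0.437, -0.16])]
sanding_block [([420.0, 226.4], 0.6, [0.419, 0.164]), ([286.7, 139.1], 0.34, [0.364, -0.31])]
screwdriver [([352.6, 278.6], 0.75, [0.641, 0.116])]
{'time': 1.1, 'q': array([-7.53997848e+01,  4.97995736e+00,  1.00795718e+01,  9.50995473e+01,
       -1.09464423e-03,  9.00007652e+01]), 'qd': array([ 0.0289638 ,  0.00429326, -0.00785142,  0.00717689, -0.0985908 ,
       -0.02346236]), 'joint_efforts': array([-8.78245828e-04, -5.20112193e+01,  4.64859080e+01,  2.00255017e-03,
        1.11122188e-04,  1.32610712e-06]), 'ee_pos': array([ 0.1386395 , -0.53224548,  0.40468616]), 'tcp_rot': array([1.79999933e+02, 1.09464334e-03, 1.45994500e+01]), 'wrist_force': array([-0.48848925,  0.8120927 ,  0.25815121]), 'torque': array([-0.01457275, -0.01792665, -0.01810761]), 'grasp_force': 0.0, 'opening': 0.08543433326507416}
```

Run:
```python
import cv2
im=cv2.imread('pics/top1.png'); cv2.imwrite('pics/c1.png',cv2.resize(im[100:310,110:510],(800,420),interpolation=cv2.INTER_CUBIC))
```

```text
(no output)
```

View pics/c1.png

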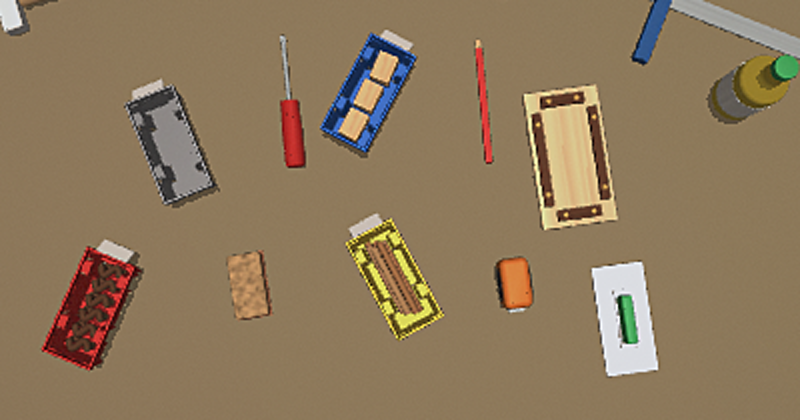

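View pics/scene1.png

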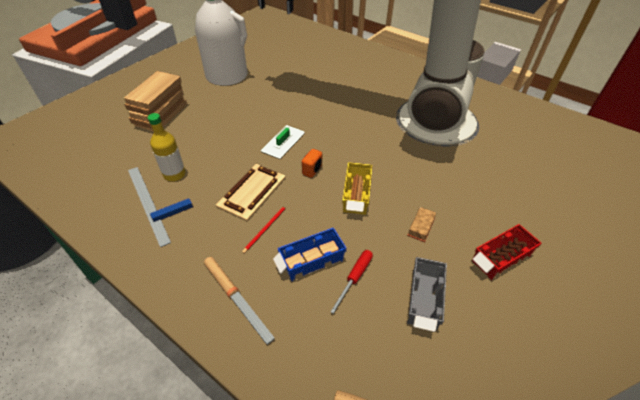

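The top crop shows the blue tote at (368,92), red at (92,305), yellow at (395,278), the board at (571,157) and the lid at (625,318). The card-holder ends point up-right on blue and red, and up-left on yellow. The scene view agrees with this. Next I'll fit each model to the masks in both cameras.

```bash
cat >> h.py <<'E'
from scipy.optimize import minimize
def rect(x0,x1,w,z): return [(x0,-w/2,z),(x1,-w/2,z),(x1,w/2,z),(x0,w/2,z)]
TOTE=[rect(-.068,.068,.064,.052)+rect(-.068,.068,.064,.038)+rect(-.061,.061,.050,0), [(.066,-.02,.05),(.066,.02,.05),(.081,-.02,.035),(.081,.02,.035)]]
LID=[rect(-.069,.069,.066,.007)+rect(-.069,.069,.066,.004),rect(-.03,.03,.014,.037)+rect(-.03,.03,.014,.007)]
BOARD=[rect(-.088,.088,.096,.012)+rect(-.088,.088,.096,0)]
MOD=dict(lid=LID,carry_board=BOARD)
S=4
def render(parts,p,m,z0,sh):
    c,s=np.cos(p[2]),np.sin(p[2]); R=np.array(m['R']);t=np.array(m['t'])
    im=np.zeros((sh[0]*S,sh[1]*S),np.uint8)
    for P in parts:
        P=np.array(P); W=np.c_[p[0]+c*P[:,0]-s*P[:,1],p[1]+s*P[:,0]+c*P[:,1],P[:,2]+z0]
        C=W@R.T+t; uv=np.c_[m['fx']*C[:,0]/C[:,2]+m['cx'],m['fy']*C[:,1]/C[:,2]+m['cy']]
        h=cv2.convexHull(((uv+.5)*S*16-8).astype(np.int32)); cv2.fillConvexPoly(im,h,1,shift=4)
    return im
def fit(th,p0,masks,z0=0.):
    parts=MOD.get(th,TOTE); cs=[]
    for n,mk in masks.items(): cs.append((camera_model(n),cv2.resize(mk.astype(np.uint8),None,fx=S,fy=S,interpolation=cv2.INTER_NEAREST)>0,mk.shape))
    def f(p):
        v=0
        for m,mk,sh in cs:
            r=render(parts,p,m,z0,sh)>0; v+=1-(r&mk).sum()/(r|mk).sum()
        return v/len(cs)
    best=min((minimize(f,q,method='Nelder-Mead',options=dict(initial_simplex=np.array([q,q+[.015,0,0],q+[0,.015,0],q+[0,0,.2]]),xatol=2e-4,fatol=1e-4)) for q in [np.array(p0,float)]),key=lambda r:r.fun)
    return best.x,1-best.fun
def masks(th,cams=('top','scene')):
    r={}
    for n in cams:
        o=outline_of(n,th)
        if o: r[n]=o[0]['mask']
    return r
E
python3 - <<'E'
from h import *
camera('top');camera('scene')
I=dict(blocks_tote=(.664,.013,-27),arms_tote=(.383,.35,-27),dowels_tote=(.433,-.018,28),lid=(.382,-.306,6),carry_board=(.588,-.245,8))
for th,p in I.items():
    p=(p[0],p[1],np.radians(p[2])); mk=masks(th)
    for c in [mk]+[{k:v} for k,v in mk.items()]:
        x,i=fit(th,p,c); print(th,list(c),np.round(x[:2],4),round(np.degrees(x[2]),1),round(i,3))
E
```

```text
blocks_tote ['top', 'scene'] [0.6613 0.0165] -27.0 0.941
blocks_tote ['top'] [0.6622 0.0163] -27.2 0.964
blocks_tote ['scene'] [0.66   0.0168] -26.6 0.926
arms_tote ['top', 'scene'] [0.3911 0.3531] -22.6 0.947
arms_tote ['top'] [0.3924 0.3516] -22.4 0.956
arms_tote ['scene'] [0.3901 0.3543] -22.5 0.966
dowels_tote ['top', 'scene'] [ 0.4301 -0.0174] 28.6 0.935
dowels_tote ['top'] [ 0.4314 -0.0176] 28.1 0.956
dowels_tote ['scene'] [ 0.4278 -0.0174] 29.4 0.942
lid ['top', 'scene'] [ 0.3828 -0.3093] 8.6 0.937
lid ['top'] [ 0.3843 -0.3091] 8.3 0.966
lid ['scene'] [ 0.3795 -0.3092] 8.3 0.938
carry_board ['top', 'scene'] [ 0.5872 -0.2396] 9.2 0.963
carry_board ['top'] [ 0.5886 -0.2401] 9.0 0.968
carry_board ['scene'] [ 0.5857 -0.2392] 8.8 0.971
```

Emit:
move_arm(jaw=[0,0,0,0,0,0,0,0,0,0], delta_pos=[[0.026,0.0274,0],[0.026,0.0274,0],[0.026,0.0274,0],[0.026,0.0274,0],[0.026,0.0274,0],[0.026,0.0274,0],[0.026,0.0274,0],[0.026,0.0274,0],[0.026,0.0274,0],[0.026,0.0274,0]], yaw=[0.12,0.12,0.12,0.12,0.12,0.12,0.12,0.12,0.12,0.12], force=50)

```text
time: 2.53
ee_pos: [0.3995, -0.2566, 0.405]
tcp_rot: [180.0, 0.0, 83.7]
wrist_force: [0.6, -1.0, 0.5]
opening: 0.0856
grasp_force: 0.0
```

Emit:
move_arm(jaw=[0,0,0,0,0,0,0,0,0,0], delta_pos=[[0.026,0.0274,0],[0.026,0.0274,0],[0.026,0.0274,0],[0.026,0.0274,0],[0.026,0.0274,0],[0.026,0.0274,0],[0.026,0.0274,0],[0.026,0.0274,-0.02],[0.026,0.0274,-0.02],[0.026,0.0274,-0.02]], yaw=[0.12,0.12,0.12,0.12,0.12,0.12,0.12,0.12,0.12,0.12])

```text
time: 3.37
ee_pos: [0.6577, 0.0154, 0.3456]
tcp_rot: [180.0, 0.0, 152.5]
wrist_force: [1.3, -0.0, 0.5]
opening: 0.0851
grasp_force: 0.0
```

Emit:
move_arm(jaw=[0,0,0,0,0,0,0,0,0,0], delta_pos=[[0.0025,0.0005,-0.03],[0,0,-0.03],[0,0,-0.03],[0,0,-0.025],[0,0,-0.015],[0,0,-0.01],[0,0,-0.01],[0,0,0],[0,0,0],[0,0,0]], yaw=[0.005,0,0,0,0,0,0,0,0,0])

```text
time: 4.2
ee_pos: [0.6596, 0.0142, 0.1976]
tcp_rot: [179.9, 0.1, 152.4]
wrist_force: [-0.3, 1.2, -0.0]
opening: 0.0857
grasp_force: 0.0
```

Emit:
move_arm(jaw=[1,1,1,1,1,1,1,1,1,1], delta_pos=[[0,0,0],[0,0,0],[0,0,0],[0,0,0],[0,0,0],[0,0,0],[0,0,0],[0,0,0],[0,0,0],[0,0,0]], yaw=[0,0,0,0,0,0,0,0,0,0])

```text
time: 5.03
ee_pos: [0.6596, 0.0143, 0.1978]
tcp_rot: [179.9, 0.1, 152.4]
wrist_force: [0.6, 0.9, 6.6]
opening: 0.063
grasp_force: 56.5
```

Emit:
move_arm(jaw=[1,1,1,1,1,1,1,1,1,1], delta_pos=[[0,0,0.005],[0,0,0.015],[0,0,0.02],[0,0,0.02],[-0.005,-0.02,0.02],[-0.008,-0.028,0],[-0.008,-0.028,0],[-0.008,-0.028,0],[-0.008,-0.028,0],[-0.008,-0.028,0]], yaw=[0,0,0,0,0.06,0.07,0.07,0.07,0.07,0.07])

```text
time: 5.87
ee_pos: [0.6135, -0.147, 0.2762]
tcp_rot: [-180.0, -0.0, 176.1]
wrist_force: [0.9, 0.1, -2.3]
opening: 0.0628
grasp_force: 55.6
```

Emit:
move_arm(jaw=[1,1,1,1,1,1,1,1], delta_pos=[[-0.008,-0.028,0],[-0.008,-0.028,0],[-0.007,-0.025,0],[-0.004,-0.012,0],[0,0,0],[0,0,-0.02],[0,0,-0.01],[0,0,0]], yaw=[0.07,0.07,0.06,0.03,0,0,0,0])

```text
time: 6.53
ee_pos: [0.5866, -0.238, 0.2432]
tcp_rot: [179.9, -0.2, -170.9]
wrist_force: [-1.2, 0.3, -2.4]
opening: 0.0632
grasp_force: 55.6
```

Run:
```python
from h import *
o=bot.get_obs(); print(o['ee_pos'],o['tcp_rot'],o['grasp_force'])
save('s2.png',camera('scene')); save('t2.png',camera('top'))
z=o['ee_pos'][2]-.1977
mk=masks('blocks_tote')
for c in [mk]+[{k:v} for k,v in mk.items()]:
    x,i=fit('blocks_tote',(.587,-.24,np.radians(9)),c,z); print(list(c),np.round(x[:2],4),round(np.degrees(x[2]),1),round(i,3))
```

```text
[ 0.58657921 -0.23801106  0.24317906] [ 179.85280463   -0.23359497 -170.93980571] 55.62113285064697
['top', 'scene'] [ 0.5873 -0.2359] 9.3 0.408
['top'] [ 0.6077 -0.2022] -27.6 0.17
['scene'] [ 0.5861 -0.2373] 9.5 0.651
```

View pics/s2.png

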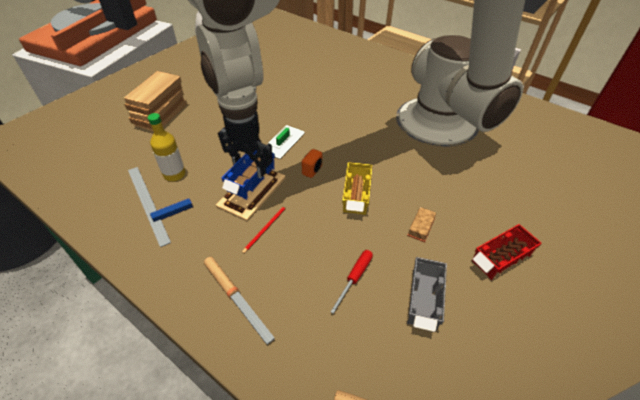

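The scene view shows the blue tote held level just above the board, around (248,175). I'll lower it now.

Emit:
move_arm(jaw=[1,1,1,1,1,1,1,1], delta_pos=[[0.001,-0.002,-0.008],[0,0,-0.008],[0,0,-0.006],[0,0,-0.004],[0,0,-0.003],[0,0,-0.002],[0,0,-0.0015],[0,0,0]], yaw=[0.002,0,0,0,0,0,0,0])

```text
time: 7.4
ee_pos: [0.5881, -0.2408, 0.2135]
tcp_rot: [180.0, -0.0, -170.8]
wrist_force: [-0.0, 0.0, -2.2]
opening: 0.0631
grasp_force: 55.7
```

Emit:
move_arm(jaw=[1,1,1,1], delta_pos=[[0,0,-0.0015],[0,0,-0.0015],[0,0,0],[0,0,0]], yaw=[0,0,0,0])

```text
time: 7.73
ee_pos: [0.5881, -0.2408, 0.2107]
tcp_rot: [180.0, -0.0, -170.8]
wrist_force: [-0.1, -0.6, -1.6]
opening: 0.0633
grasp_force: 55.7
```

Emit:
move_arm(jaw=[1,1,1,1], delta_pos=[[0,0,-0.001],[0,0,-0.001],[0,0,0],[0,0,0]], yaw=[0,0,0,0])

```text
time: 8.07
ee_pos: [0.5882, -0.2408, 0.2099]
tcp_rot: [-180.0, 0.1, -170.8]
wrist_force: [-3.3, 0.8, 4.8]
opening: 0.0633
grasp_force: 56.5
```

Emit:
move_arm(jaw=[0,0,0,0,0,0,0,0,0,0], delta_pos=[[0,0,0],[0,0,0],[0,0,0],[0,0,0],[0,0,0],[0,0,0.02],[0,0,0.03],[0,0,0.03],[-0.006,0.019,0.03],[-0.012,0.036,0.03]], yaw=[0,0,0,0,0,0,0,0,0,-0.03])

```text
time: 8.9
ee_pos: [0.5719, -0.192, 0.3459]
tcp_rot: [-179.9, 0.0, -172.7]
wrist_force: [2.0, 0.9, 0.5]
opening: 0.085
grasp_force: 0.0
```

Emit:
move_arm(jaw=[0,0,0,0,0,0,0,0,0,0], delta_pos=[[-0.012,0.036,0],[-0.012,0.036,0],[-0.012,0.036,0],[-0.012,0.036,0],[-0.012,0.036,0],[-0.012,0.036,0],[-0.012,0.036,0],[-0.012,0.036,0],[-0.012,0.036,0],[-0.012,0.036,0]], yaw=[-0.05,-0.05,-0.05,-0.05,-0.05,-0.05,-0.05,-0.05,-0.05,-0.05])

```text
time: 9.73
ee_pos: [0.4508, 0.1707, 0.3448]
tcp_rot: [180.0, 0.0, 158.7]
wrist_force: [1.2, -0.3, -0.3]
opening: 0.0857
grasp_force: 0.0
```

Run:
```python
from h import *
o=bot.get_obs(); print(o['ee_pos'],o['tcp_rot'],o['q'])
save('s3.png',camera('scene')); save('t3.png',camera('top'))
def go(th,p,z):
  mk=masks(th)
  for c in [mk]+[{k:v} for k,v in mk.items()]:
    x,i=fit(th,p,c,z); print(th,list(c),np.round(x[:2],4),round(np.degrees(x[2]),1),round(i,3))
go('blocks_tote',(.587,-.24,np.radians(9)),.012)
go('arms_tote',(.391,.353,np.radians(-22)),0)
```

```text
[0.4508237  0.1707177  0.34478264] [1.79971694e+02 3.08393811e-02 1.58659947e+02] [ 2.07405720e+01 -5.14856849e+00 -6.67387649e+00  8.84328330e+01
  3.40974469e-04  4.20806174e+01]
blocks_tote ['top', 'scene'] [ 0.587  -0.2411] 9.5 0.942
blocks_tote ['top'] [ 0.5894 -0.2412] 9.1 0.958
blocks_tote ['scene'] [ 0.5852 -0.2405] 10.0 0.955
arms_tote ['top', 'scene'] [0.3894 0.3543] -22.2 0.479
arms_tote ['top'] [0.391 0.353] -22.0 0.0
arms_tote ['scene'] [0.3894 0.3543] -22.2 0.959
```

View pics/t3.png

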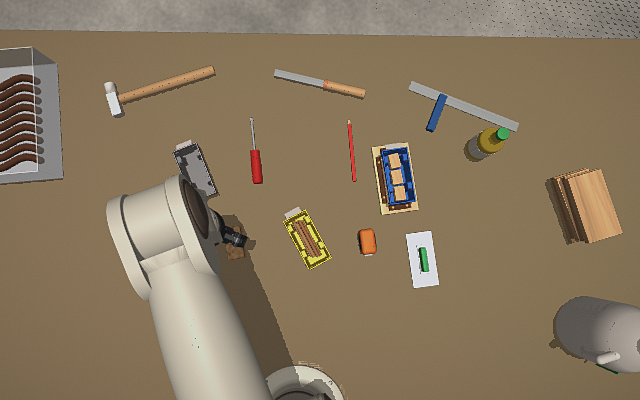

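The top view shows blue seated in the bay at (395,178), with the cleats visible evenly around it. Red is next.

Emit:
move_arm(jaw=[0,0,0,0,0,0,0,0,0,0], delta_pos=[[-0.01,0.032,0],[-0.01,0.032,0],[-0.01,0.032,0],[-0.01,0.032,0],[-0.01,0.032,0],[-0.01,0.023,-0.02],[0,0,-0.03],[0,0,-0.03],[0,0,-0.03],[0,0,-0.02]], yaw=[-0.02,0,0,0,0,0,0,0,0,0])

```text
time: 10.87
ee_pos: [0.3923, 0.3507, 0.2115]
tcp_rot: [-179.9, -0.1, 157.6]
wrist_force: [-0.1, -1.4, 0.0]
opening: 0.0855
grasp_force: 0.0
```

Emit:
move_arm(jaw=[0,0,0,0], delta_pos=[[0,0,-0.01],[0,0,-0.008],[0,0,0],[0,0,0]], yaw=[0,0,0,0])

```text
time: 11.2
ee_pos: [0.3925, 0.352, 0.1974]
tcp_rot: [179.9, 0.0, 157.6]
wrist_force: [0.1, -0.8, 0.4]
opening: 0.0852
grasp_force: 0.0
```

Emit:
move_arm(jaw=[1,1,1,1,1,1,1,1,1,1], delta_pos=[[-0.001,0.001,0],[0,0,0],[0,0,0],[0,0,0],[0,0,0],[0,0,0],[0,0,0],[0,0,0],[0,0,0],[0,0,0]], yaw=[0,0,0,0,0,0,0,0,0,0])

```text
time: 12.03
ee_pos: [0.3912, 0.3535, 0.1983]
tcp_rot: [179.9, 0.1, 157.7]
wrist_force: [0.4, -1.5, 7.1]
opening: 0.0631
grasp_force: 56.0
```

Emit:
move_arm(jaw=[1,1,1,1,1,1,1,1,1,1], delta_pos=[[0,0,0.005],[0,0,0.015],[0,0,0.025],[0,0,0.03],[0,0,0.03],[0,0,0.03],[0.006,-0.018,0.015],[0.008,-0.024,0],[0.008,-0.024,0],[0.008,-0.024,0]], yaw=[0,0,0,0,-0.05,-0.1,-0.1,-0.1,-0.1,-0.1])

```text
time: 12.87
ee_pos: [0.4208, 0.2624, 0.3473]
tcp_rot: [180.0, 0.0, 125.9]
wrist_force: [0.9, 0.4, -2.8]
opening: 0.0629
grasp_force: 55.9
```

Emit:
move_arm(jaw=[1,1,1,1,1,1,1,1,1,1], delta_pos=[[0.0083,-0.025,0],[0.0083,-0.025,0],[0.0083,-0.025,0],[0.0083,-0.025,0],[0.0083,-0.025,0],[0.0083,-0.025,0],[0.0083,-0.025,0],[0.0083,-0.025,0],[0.0083,-0.025,0],[0.0083,-0.025,0]], yaw=[-0.1,-0.1,-0.1,-0.1,-0.1,-0.1,-0.1,-0.1,-0.1,-0.1])

```text
time: 13.7
ee_pos: [0.5039, 0.012, 0.3469]
tcp_rot: [180.0, -0.0, 68.6]
wrist_force: [1.0, -0.1, -3.4]
opening: 0.0631
grasp_force: 55.9
```

Emit:
move_arm(jaw=[1,1,1,1,1,1,1,1,1,1], delta_pos=[[0.0083,-0.025,0],[0.0083,-0.025,0],[0.0083,-0.025,0],[0.0083,-0.025,0],[0.0083,-0.025,0],[0.0083,-0.025,0],[0.0083,-0.025,0],[0.0083,-0.025,0],[0.0083,-0.025,0],[0.0083,-0.023,0]], yaw=[-0.1,-0.1,-0.1,-0.1,-0.1,-0.1,-0.1,-0.1,-0.1,-0.1])

```text
time: 14.53
ee_pos: [0.587, -0.2362, 0.3467]
tcp_rot: [-180.0, 0.0, 11.3]
wrist_force: [0.3, 0.9, -2.3]
opening: 0.063
grasp_force: 55.9
```

Emit:
move_arm(jaw=[1,1,1], delta_pos=[[0,0,-0.02],[0,0,-0.02],[0,0,0]], yaw=[0,0,0])

```text
time: 14.78
ee_pos: [0.5863, -0.235, 0.3022]
tcp_rot: [-179.8, 0.3, 11.5]
wrist_force: [-0.4, -0.1, -3.7]
opening: 0.0629
grasp_force: 56.1
```

Emit:
move_arm(jaw=[1,1,1,1,1,1], delta_pos=[[0.0015,-0.0055,0],[0,0,-0.01],[0,0,-0.01],[0,0,0],[0,0,0],[0,0,0]], yaw=[-0.038,0,0,0,0,0])

```text
time: 15.28
ee_pos: [0.5883, -0.24, 0.2868]
tcp_rot: [180.0, -0.0, 9.4]
wrist_force: [-0.3, -0.6, -2.5]
opening: 0.0631
grasp_force: 56.2
```

Run:
```python
from h import *
o=bot.get_obs(); print(o['ee_pos'],o['tcp_rot'])
im=camera('scene'); save('s4.png',cv2.resize(im[100:250,170:370],(800,600),interpolation=cv2.INTER_CUBIC))
z=o['ee_pos'][2]-.198
x,i=fit('arms_tote',(.587,-.24,np.radians(189)),masks('arms_tote',['scene']),z); print(np.round(x[:2],4),np.degrees(x[2]),i)
```

```text
[ 0.58830164 -0.24000462  0.28681637] [ 1.79999684e+02 -4.50416814e-03  9.42994558e+00]
[ 0.5867 -0.2385] 189.5578881053588 0.6915319074943488
```

View pics/s4.png

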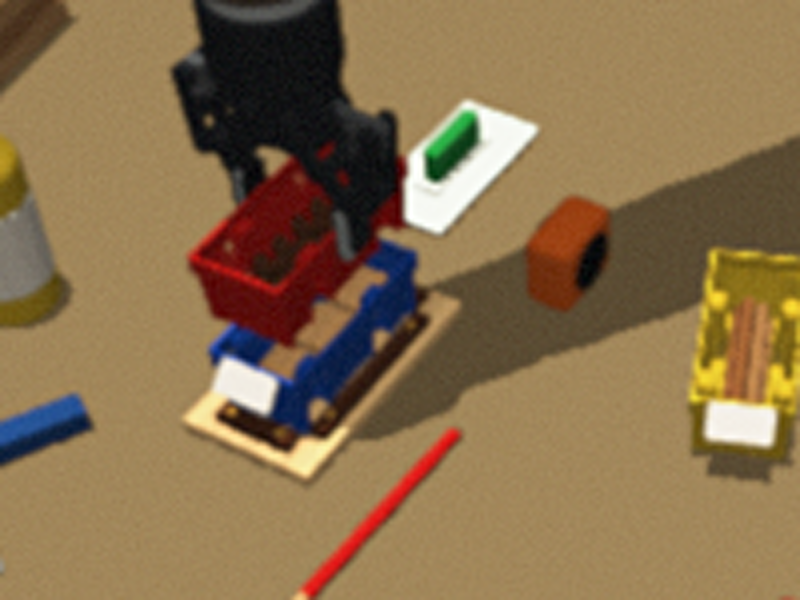

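Red is held level over blue, with its card-holder end opposite blue's white one at crop (245,385). I'll lower it.

Emit:
move_arm(jaw=[1,1,1,1,1,1,1,1,1], delta_pos=[[-0.001,-0.0015,-0.005],[0,0,-0.006],[0,0,-0.006],[0,0,-0.005],[0,0,-0.003],[0,0,-0.002],[0,0,-0.001],[0,0,0],[0,0,0]], yaw=[0,0,0,0,0,0,0,0,0])

```text
time: 16.13
ee_pos: [0.5874, -0.2418, 0.2587]
tcp_rot: [180.0, -0.0, 9.4]
wrist_force: [-0.1, 0.5, -3.2]
opening: 0.0629
grasp_force: 56.3
```

Emit:
move_arm(jaw=[1,1,1,1,1], delta_pos=[[0,0,-0.0015],[0,0,-0.001],[0,0,-0.001],[0,0,0],[0,0,0]], yaw=[0,0,0,0,0])

```text
time: 16.55
ee_pos: [0.5873, -0.2418, 0.2563]
tcp_rot: [180.0, -0.1, 9.4]
wrist_force: [-1.8, 1.1, 5.7]
opening: 0.0629
grasp_force: 57.2
```

Emit:
move_arm(jaw=[0,0,0,0,0,0,0,0,0,0], delta_pos=[[0,0,0],[0,0,0],[0,0,0],[0,0,0],[0,0,0],[0,0,0.02],[0,0,0.03],[0,0,0.03],[0,0,0.01],[-0.007,0.01,0]], yaw=[0,0,0,0,0,0,0,0,0,0])

```text
time: 17.38
ee_pos: [0.5812, -0.2328, 0.3483]
tcp_rot: [179.8, -0.3, 9.3]
wrist_force: [0.5, -0.7, 0.1]
opening: 0.0853
grasp_force: 0.0
```

Emit:
move_arm(jaw=[0,0,0,0,0,0,0,0,0,0], delta_pos=[[-0.015,0.0215,0],[-0.015,0.0215,0],[-0.015,0.0215,0],[-0.015,0.0215,0],[-0.015,0.0215,0],[-0.015,0.0215,0],[-0.015,0.0215,0],[-0.015,0.0215,-0.01],[-0.015,0.0215,-0.02],[-0.015,0.0215,-0.03]], yaw=[0.034,0.034,0.034,0.034,0.034,0.034,0.034,0.034,0.034,0.03])

```text
time: 18.22
ee_pos: [0.4301, -0.016, 0.2862]
tcp_rot: [179.9, -0.2, 28.7]
wrist_force: [1.0, -0.2, -0.3]
opening: 0.0852
grasp_force: 0.0
```

Run:
```python
from h import *
o=bot.get_obs(); print(o['ee_pos'],o['tcp_rot'])
for n in('scene','top'): save(n+'5.png',camera(n))
def go(th,p,z):
  mk=masks(th)
  for c in [{k:v} for k,v in mk.items()]:
    x,i=fit(th,p,c,z); print(th,list(c),np.round(x[:2],4),round(np.degrees(x[2]),1),round(i,3))
go('arms_tote',(.587,-.24,np.radians(189)),.058)
go('dowels_tote',(.43,-.0174,np.radians(28)),0)
```

```text
[ 0.4300509  -0.01599728  0.28623371] [179.87020728  -0.21772122  28.72060644]
arms_tote ['top'] [ 0.587  -0.2417] 189.6 0.954
arms_tote ['scene'] [ 0.587 -0.24 ] 189.0 0.0
dowels_tote ['scene'] [ 0.4274 -0.0177] 29.5 0.959
```

Emit:
move_arm(jaw=[0,0,0,0,0,0,0,0], delta_pos=[[0,-0.0015,-0.025],[0,0,-0.025],[0,0,-0.02],[0,0,-0.01],[0,0,-0.006],[0,0,0],[0,0,0],[0,0,0]], yaw=[0,0,0,0,0,0,0,0])

```text
time: 19.18
ee_pos: [0.431, -0.0184, 0.2004]
tcp_rot: [179.9, -0.1, 28.6]
wrist_force: [0.4, 0.2, -0.3]
opening: 0.0857
grasp_force: 0.0
```

View pics/scene5.png

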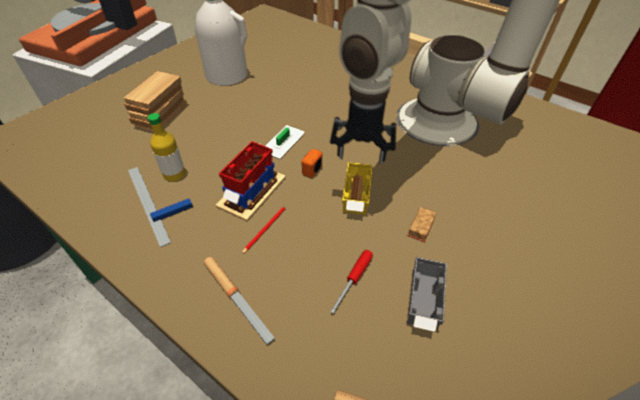

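Red stands level on blue at (250,170), and the gripper is over yellow at (357,185). I'll grip and lift.

Emit:
move_arm(jaw=[1,1,1,1,1,1,1,1,1,1], delta_pos=[[0,0,-0.003],[0,0,0],[0,0,0],[0,0,0],[0,0,0],[0,0,0],[0,0,0],[0,0,0],[0,0,0],[0,0,0]], yaw=[0,0,0,0,0,0,0,0,0,0])

```text
time: 20.02
ee_pos: [0.4305, -0.0183, 0.1966]
tcp_rot: [180.0, -0.1, 28.6]
wrist_force: [-1.3, 2.0, 5.4]
opening: 0.0635
grasp_force: 55.8
```

Emit:
move_arm(jaw=[1,1,1,1,1,1,1,1,1,1], delta_pos=[[0,0,0.005],[0,0,0.015],[0,0,0.025],[0,0,0.03],[0,0,0.03],[0,0,0.03],[0,0,0.03],[0.004,-0.006,0.01],[0.01,-0.014,0],[0.01,-0.014,0]], yaw=[0,0,0,0,0,0,0,0,-0.03,-0.03])

```text
time: 20.85
ee_pos: [0.4546, -0.0525, 0.3722]
tcp_rot: [179.9, -0.1, 25.2]
wrist_force: [-0.2, -0.1, -2.6]
opening: 0.0631
grasp_force: 55.7
```

Emit:
move_arm(jaw=[1,1,1,1,1,1,1,1,1,1], delta_pos=[[0.014,-0.02,0],[0.015,-0.021,0],[0.015,-0.021,0],[0.015,-0.021,0],[0.015,-0.021,0],[0.015,-0.021,0],[0.015,-0.021,0],[0.014,-0.021,0],[0.01,-0.015,0],[0.003,-0.004,0]], yaw=[-0.03,-0.03,-0.03,-0.03,-0.03,-0.03,-0.03,-0.03,-0.02,-0.01])

```text
time: 21.68
ee_pos: [0.5863, -0.2404, 0.3695]
tcp_rot: [-180.0, 0.1, 9.6]
wrist_force: [-0.5, 0.2, -2.9]
opening: 0.0631
grasp_force: 55.7
```

Emit:
move_arm(jaw=[1,1,1,1], delta_pos=[[0,0,-0.02],[0,0,-0.01],[0,0,0],[0,0,0]], yaw=[0,0,0,0])

```text
time: 22.02
ee_pos: [0.5849, -0.2377, 0.3405]
tcp_rot: [-179.9, 0.1, 9.8]
wrist_force: [0.0, -0.6, -2.0]
opening: 0.0632
grasp_force: 55.7
```

Run:
```python
from h import *
o=bot.get_obs(); print(o['ee_pos'],o['tcp_rot'])
im=camera('scene'); save('s6.png',cv2.resize(im[80:230,170:370],(800,600),interpolation=cv2.INTER_CUBIC))
z=o['ee_pos'][2]-.197
x,i=fit('dowels_tote',(.587,-.24,np.radians(9)),masks('dowels_tote',['scene']),z); print(np.round(x[:2],4),np.degrees(x[2]),i)
```

```text
[ 0.58490595 -0.23774624  0.34045405] [-1.79936893e+02  1.01239005e-01  9.76079767e+00]
[ 0.5837 -0.237 ] 8.673460983604992 0.6977232256423302
```

View pics/s6.png

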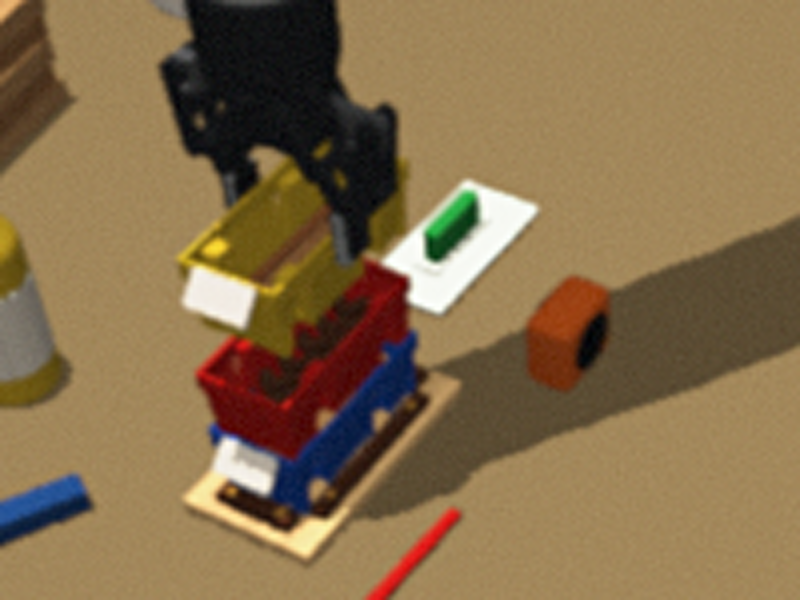

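Yellow is held level over red, with its card-holder end on blue's side at crop (220,295). I'll apply a small correction and lower it.

Emit:
move_arm(jaw=[1,1,1,1,1,1,1,1,1,1], delta_pos=[[0.0025,-0.004,0],[0,0,-0.008],[0,0,-0.008],[0,0,-0.007],[0,0,-0.005],[0,0,-0.004],[0,0,-0.003],[0,0,-0.002],[0,0,0],[0,0,0]], yaw=[-0.008,0,0,0,0,0,0,0,0,0])

```text
time: 22.95
ee_pos: [0.5878, -0.2423, 0.3041]
tcp_rot: [180.0, -0.0, 9.3]
wrist_force: [-0.1, 0.2, -1.8]
opening: 0.0634
grasp_force: 55.8
```

Emit:
move_arm(jaw=[1,1,1,1,1,1], delta_pos=[[0,0,-0.0015],[0,0,-0.001],[0,0,-0.001],[0,0,0],[0,0,0],[0,0,0]], yaw=[0,0,0,0,0,0])

```text
time: 23.45
ee_pos: [0.5878, -0.2423, 0.3007]
tcp_rot: [180.0, -0.0, 9.3]
wrist_force: [-0.2, 0.1, -1.1]
opening: 0.0629
grasp_force: 56.0
```

Emit:
move_arm(jaw=[1,1,1,1,1], delta_pos=[[0,0,-0.001],[0,0,-0.001],[0,0,0],[0,0,0],[0,0,0]], yaw=[0,0,0,0,0])

```text
time: 23.87
ee_pos: [0.5877, -0.2422, 0.3006]
tcp_rot: [179.9, -0.1, 9.3]
wrist_force: [-5.2, 1.4, 11.6]
opening: 0.0631
grasp_force: 57.2
```

Emit:
move_arm(jaw=[0,0,0,0,0,0,0,0,0,0], delta_pos=[[0,0,0],[0,0,0],[0,0,0],[0,0,0],[0,0,0],[0,0,0.015],[0,0,0.025],[0,0,0.025],[-0.005,-0.002,0.01],[-0.02,-0.0065,0]], yaw=[0,0,0,0,0,0,0,0,0,0])

```text
time: 24.7
ee_pos: [0.5642, -0.2504, 0.3756]
tcp_rot: [179.9, -0.2, 9.4]
wrist_force: [0.5, -0.3, 0.7]
opening: 0.0855
grasp_force: 0.0
```

Emit:
move_arm(jaw=[0,0,0,0,0,0,0,0,0,0], delta_pos=[[-0.025,-0.008,0],[-0.025,-0.008,0],[-0.025,-0.008,0],[-0.025,-0.008,0],[-0.025,-0.008,0],[-0.025,-0.008,0],[-0.02,-0.007,-0.02],[-0.01,-0.003,-0.03],[0,0,-0.03],[0,0,0]], yaw=[-0.013,0,0,0,0,0,0,0,0,0])

```text
time: 25.53
ee_pos: [0.3809, -0.3082, 0.2878]
tcp_rot: [-179.7, 0.3, 8.4]
wrist_force: [-0.2, 0.5, -0.7]
opening: 0.0855
grasp_force: 0.0
```

Run:
```python
from h import *
o=bot.get_obs(); print(o['ee_pos'],o['tcp_rot'])
for n in('scene','top'): save(n+'7.png',camera(n))
def go(th,p,z):
  mk=masks(th)
  for c in [{k:v} for k,v in mk.items()]:
    x,i=fit(th,p,c,z); print(th,list(c),np.round(x[:2],4),round(np.degrees(x[2]),1),round(i,3))
go('dowels_tote',(.587,-.24,np.radians(9)),.104)
go('lid',(.383,-.309,np.radians(8)),0)
```

```text
[ 0.38085257 -0.30822278  0.28782573] [-179.67944824    0.2967334     8.44847949]
dowels_tote ['top'] [ 0.5882 -0.2419] 9.6 0.96
dowels_tote ['scene'] [ 0.5858 -0.2419] 8.8 0.948
lid ['top'] [ 0.3843 -0.3089] 7.4 0.663
lid ['scene'] [ 0.3784 -0.3103] 9.3 0.819
```

View pics/scene7.png

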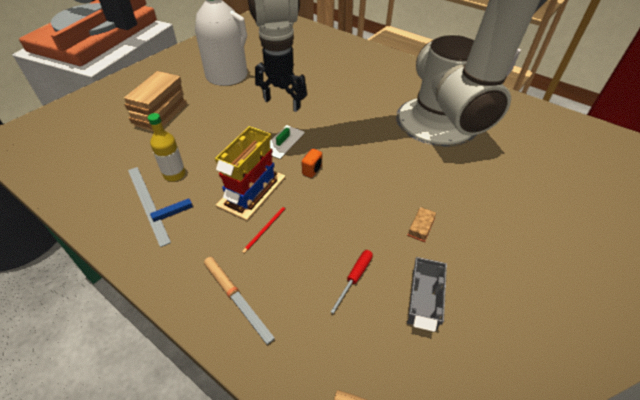

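All three totes are stacked level at (248,165), and the gripper is above the lid at (283,135). I'll go down and grip the bar.

Emit:
move_arm(jaw=[0,0,0,0,0,0,0,0], delta_pos=[[0.001,-0.001,-0.025],[0,0,-0.025],[0,0,-0.025],[0,0,-0.015],[0,0,-0.01],[0,0,0],[0,0,0],[0,0,0]], yaw=[0,0,0,0,0,0,0,0])

```text
time: 26.5
ee_pos: [0.3844, -0.3101, 0.1952]
tcp_rot: [179.9, -0.1, 8.5]
wrist_force: [0.3, -0.5, 0.1]
opening: 0.085
grasp_force: 0.0
```

Emit:
move_arm(jaw=[1,1,1,1,1,1,1,1,1,1], delta_pos=[[0,0,0],[0,0,0],[0,0,0],[0,0,0],[0,0,0],[0,0,0],[0,0,0],[0,0,0],[0,0,0],[0,0,0]], yaw=[0,0,0,0,0,0,0,0,0,0], force=30)

```text
time: 27.33
ee_pos: [0.3839, -0.3099, 0.1937]
tcp_rot: [180.0, -0.0, 8.5]
wrist_force: [-0.7, -0.8, 4.2]
opening: 0.0131
grasp_force: 31.3
```

Emit:
move_arm(jaw=[0.6,0.6,0.6,0.6,0.6,1,1,1,1,1], delta_pos=[[0,0,0],[0,0,0],[0,0,0],[0,0,-0.007],[0,0,0],[0,0,0],[0,0,0],[0,0,0],[0,0,0],[0,0,0]], yaw=[0,0,0,0,0,0,0,0,0,0])

```text
time: 28.17
ee_pos: [0.3838, -0.3098, 0.1865]
tcp_rot: [-180.0, 0.0, 8.5]
wrist_force: [0.4, -0.7, -0.0]
opening: 0.0134
grasp_force: 30.2
```

Emit:
move_arm(jaw=[1,1,1,1,1,1,1,1,1,1], delta_pos=[[0,0,0],[0,0,0],[0,0,0.005],[0,0,0.015],[0,0,0.03],[0,0,0.03],[0,0,0.03],[0,0,0.03],[0,0,0.03],[0,0,0.01]], yaw=[0,0,0,0,0,0,0,0,0,0])

```text
time: 29.0
ee_pos: [0.3839, -0.3099, 0.3715]
tcp_rot: [179.8, -0.2, 8.5]
wrist_force: [-0.1, -1.2, 0.1]
opening: 0.0135
grasp_force: 30.3
```

Emit:
move_arm(jaw=[1,1,1,1,1,1,1,1,1,1], delta_pos=[[0.012,0.004,0],[0.024,0.008,0],[0.027,0.009,0],[0.027,0.009,0],[0.027,0.009,0],[0.027,0.009,0],[0.027,0.009,0],[0.021,0.007,0],[0.012,0.004,0],[0,0,0]], yaw=[0.016,0,0,0,0,0,0,0,0,0])

```text
time: 29.83
ee_pos: [0.5904, -0.2402, 0.3635]
tcp_rot: [-179.9, 0.1, 9.6]
wrist_force: [0.6, -1.0, -0.6]
opening: 0.0134
grasp_force: 30.2
```

Emit:
move_arm(jaw=[1,1,1], delta_pos=[[0,0,0],[0,0,0],[0,0,0]], yaw=[0,0,0])

```text
time: 30.08
ee_pos: [0.5872, -0.242, 0.3663]
tcp_rot: [-180.0, 0.0, 9.4]
wrist_force: [0.5, 1.3, -0.2]
opening: 0.0136
grasp_force: 30.2
```

Run:
```python
from h import *
o=bot.get_obs(); print(o['ee_pos'],o['tcp_rot'])
im=camera('scene'); save('s8.png',cv2.resize(im[80:230,170:370],(800,600),interpolation=cv2.INTER_CUBIC))
mk=masks('lid',['scene'])
x,i=fit('lid',(.587,-.24,np.radians(9)),mk,o['ee_pos'][2]-.1865); print(np.round(x[:2],4),np.degrees(x[2]),i)
```

```text
[ 0.58724003 -0.24203313  0.36625601] [-1.79987299e+02  3.07242414e-02  9.41620643e+00]
[ 0.5848 -0.2429] 10.894181838135502 0.7409233997901364
```

View pics/s8.png

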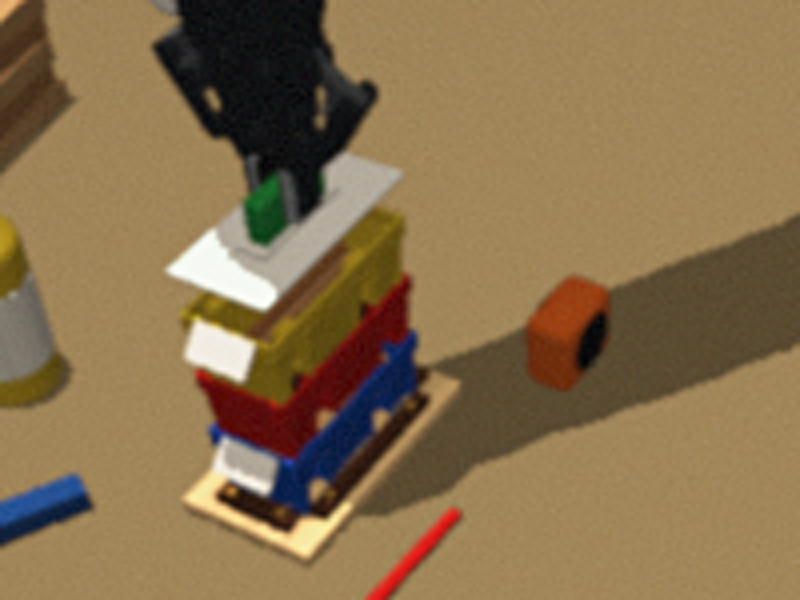

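The lid is held level above yellow and lines up with it. I'll lower it.

Emit:
move_arm(jaw=[1,1,1,1,1,1,1,1,1], delta_pos=[[0,0,-0.006],[0,0,-0.006],[0,0,-0.005],[0,0,-0.004],[0,0,-0.003],[0,0,-0.001],[0,0,0],[0,0,0],[0,0,0]], yaw=[0,0,0,0,0,0,0,0,0])

```text
time: 30.93
ee_pos: [0.5879, -0.2418, 0.3419]
tcp_rot: [180.0, -0.0, 9.4]
wrist_force: [-1.0, -0.3, -0.4]
opening: 0.0132
grasp_force: 30.2
```

Emit:
move_arm(jaw=[1,1,1,1,1], delta_pos=[[0,0,-0.0015],[0,0,-0.001],[0,0,-0.001],[0,0,0],[0,0,0]], yaw=[0,0,0,0,0])

```text
time: 31.35
ee_pos: [0.5879, -0.2418, 0.3383]
tcp_rot: [180.0, -0.0, 9.4]
wrist_force: [-0.5, 0.1, 1.0]
opening: 0.0134
grasp_force: 30.6
```

Emit:
move_arm(jaw=[1,1,1], delta_pos=[[0,0,-0.0008],[0,0,0],[0,0,0]], yaw=[0,0,0])

```text
time: 31.6
ee_pos: [0.5878, -0.2418, 0.3382]
tcp_rot: [180.0, -0.1, 9.4]
wrist_force: [-1.4, 0.9, 6.0]
opening: 0.0133
grasp_force: 31.3
```

Emit:
move_arm(jaw=[0.6,0.6,0.6,0.6,0.6,0.6,0.6,0.6,0.6,0.6], delta_pos=[[0,0,0],[0,0,0],[0,0,0],[0,0,0],[0,0,0.015],[0,0,0.025],[0,0,0.03],[-0.02,0.02,0.01],[-0.025,0.025,0],[-0.025,0.025,0]], yaw=[0,0,0,0,0,0,0,0,0,0])

```text
time: 32.43
ee_pos: [0.5174, -0.1715, 0.4173]
tcp_rot: [180.0, -0.0, 9.4]
wrist_force: [-0.5, 0.4, 0.3]
opening: 0.0344
grasp_force: 0.0
```

Emit:
move_arm(jaw=[0.6,0.6,0.6,0.6,0.6,0.6,0.6,0.6], delta_pos=[[-0.02,0.025,0],[-0.02,0.025,0],[-0.02,0.025,0],[-0.02,0.025,0],[-0.01,0.025,0],[0,0.015,0],[0,0,0],[0,0,0]], yaw=[0,0,0,0,0,0,0,0])

```text
time: 33.1
ee_pos: [0.4278, -0.0314, 0.4174]
tcp_rot: [180.0, -0.0, 9.5]
wrist_force: [0.0, 0.5, 0.0]
opening: 0.0341
grasp_force: 0.0
```

Run:
```python
from h import *
im=camera('scene'); save('s9.png',cv2.resize(im[80:230,170:370],(800,600),interpolation=cv2.INTER_CUBIC)); camera('top')
for n,mk in masks('lid').items():
    x,i=fit('lid',(.587,-.24,np.radians(9)),{n:mk},.152); print(n,np.round(x[:2],4),np.degrees(x[2]),i)
```

```text
top [ 0.5884 -0.2419] 9.953723791834394 0.9559317339979921
scene [ 0.5852 -0.2435] 9.550163617408911 0.9377222282081672
```

View pics/s9.png

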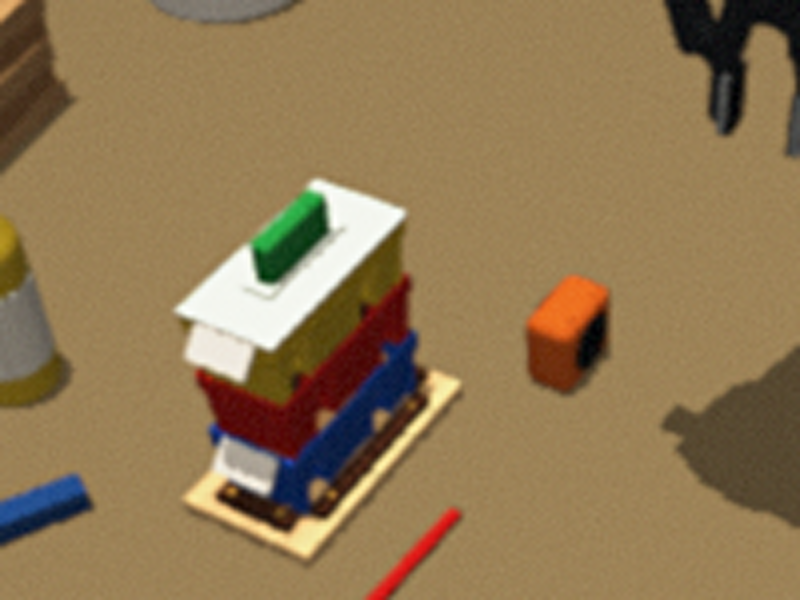

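The lid sits flush on the straight stack, and the gripper is clear of it at the upper right. I'm handing it in.

```bash
python3 -c "
from workcell import bot
print(bot.job_done())"
```

```text
the job is handed in; nothing more can be done
None
```

The kit is stacked on the carry board as asked (blue, then red turned end for end, then yellow turned back, with the lid seated on top) and handed in at about 33 s; the final camera check showed the stack straight and released, but the hand-in returned no verdict.

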